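# Load a test cassette and index the reader turntable to the reading hole

### The arm

A 6-joint arm with a two-finger parallel gripper is mounted at the origin on a cart in front of the work surface, level with it; the furniture and walls round the work are solid. World frame = base frame: x ahead of the robot, y to its left, z up, the work surface at z = 0. Lengths are in mm, angles in degrees, forces in N, time in s.
With the tool pointing down it reaches from about 400 to 925 mm from the base axis. Payload 12.5 kg.
Tool frame: the origin (TCP) lies between the finger pads; the fingertips stand 14 mm ahead of it and the grasp point (between the pads) lies 5 mm behind it (tcp_to_tips is the distance from the TCP to the fingertips, in mm); z points along the fingers, y is the line along which they close (so a half turn about z gives the same grasp; the last joint's range is limited). The gripper opens to 95 mm and grips with 3 to 60 N. Pads are 20 mm wide; open, the fingers measure 119 mm over their backs; the gripper's body (75 mm by 180 mm) begins 59 mm behind the grasp point.
Start: joints at [68.606, 28.126, 89.318, -0, 62.55, -6.05], TCP at [165.363, 602.744, 228.661] pointing down, gripper open.
Joint ranges: [-177.58, 177.58], [-47.91, 125.51], [2.72, 160], [-65.01, 245.01], [3.68, 167.84], [-153.87, 153.87]. Speed limits (degrees/s): [127.2, 127.2, 159.86, 180, 180, 180].

### API

Orientations are given as a 3x3 rotation matrix whose columns are the frame's x, y, z axes.
In Python, from workcell import * gives the robot as it stands. The module is installed in compiled form; this text tells all that it offers.
- The arm moves only by the tool carry_out, never from a script. Its argument "motion" is a list of rows, each an object with "travel": the shift along the world's x, y, z in m, a list of three; "turn": the turn, a rotation vector about the world's x, y, z in degrees, a list of three. In form: [{"travel": [x, y, z], "turn": [wx, wy, wz]}, ...]. A call has 1 to 10 rows; each row is the pose to reach, as a shift and turn from the pose commanded when the call began; what a row does not reach only later rows make up. A row lasts 1/10 s, in which the tool goes at most 50 mm and 8.59 degrees, less where a joint would pass 70% of its speed; a pose out of reach is approached as far as the arm can. A call with a gripper value outside its range is refused whole. "jaw" is the opening, from 0 (shut) to 1 (fully open), set as the call begins (left out, the last holds). The fingers move at their own pace and stop on an object; the grip force is fixed at half the most. Time passes only in rows, so rows that repeat a pose let the fingers close. It gives the time, the measured TCP pose, the force, the opening and the grip force at its end, in the units of the state.
- get_state(): the state, without advancing time (a new reading comes with each control period).
- grab_frame(name): name is "scene" or "top" or "wrist"; returns the picture (384x512x3 uint8, red, green, blue); there is no depth.
- camera_model(name): a dict with "camera_matrix" (3x3 intrinsics, pixels), "origin" and "attitude" of the camera in the world. Camera axes: x right, y down, z forward; pixel columns grow to the right and rows downward; lengths in mm; the calibration is good to about 2 mm. A picture is of the moment at which its call begins: read the wrist's pose just before it. camera_model takes no time and is no camera call; for the wrist camera it gives the pose at the moment of the call.
- close_job(): hands the job in; it is judged then, once.
The state is a dict: "t": time; "joint_pos": joint angles; "joint_vel": joint speeds; "joint_torque": joint torques, N m; "position": TCP position; "eef_rot": TCP orientation; "contact_force": force on the tool from outside, world axes, zero at the start; "wrist_torque": the same for the moment, N m; "gripper_width": finger opening in mm; "grasp_force": force on a finger pad.
Only numpy, scipy, OpenCV 4.12 (cv2) and the standard library are available. Lean on these libraries where they do the work, as an engineer would, in place of code of your own. Each camera call takes 0.05 s, during which the arm holds its last target. There are 200 camera calls.

### The job

Lay the waiting test cassette flat in the one empty pocket of the reader's turntable. Then pull up the spring index plunger, turn the turntable clockwise to the next index hole, which brings that cassette under the reading head, and let the plunger drop fully home so that the table is locked; never force the table against the pin, and leave the cassettes already loaded in their pockets and the other things on the bench undisturbed.

Things in the scene. Friction and masses are not known exactly. Their poses are not given: they have to be found in the camera images.
- cassette: the waiting white lateral-flow test cassette, 70 x 20 x 5 mm, 14 g, lying flat and alone on the bench, left of the reader. Origin: centre of its underside; x along its 70 mm length, z up. Take it across its 20 mm width; either way round is right in the pocket
- pocket (a point): centre of the floor of the turntable's empty pocket, 62.5 mm from the axis, 32 mm above the bench; turns with the table. x points along the pocket, radially outward; y along the plunger arm. Grey lugs 5 mm high with sloped lead-ins stand at its corners and ends and leave a cassette 1.5 mm of play on each side; the middle 43 mm of its long sides is open for fingers
- stage: the reader's fixed round slate-grey base, 262 mm across. Origin on the turntable's axis at bench level, z up. Light grey turntable disc: 208 mm across, top at 32 mm, six radial pockets every 60 degrees. The white reading head, 30 mm wide, 111 mm long, underside 50 mm and top 81 mm above the bench, stands on its far left, over the pocket next clockwise of the empty one
- turntable (a joint): angle, rad: 0 as it stands locked in the loading hole, growing clockwise seen from above. Bearing friction 0.12 N m, damping 0.25 N m s: it stays where left. The next hole is in a steel quadrant cast in one with the reading head and clamped by hand in slots: it lies anywhere from 0.91 to 1.19 rad, is not measured, and is to be found by feel. Between the holes the pin slides on a flat plate
- knob (a point): centre of the top of the plunger's round black knob (red line), 26 mm across, 22 mm high, 118 mm from the turntable's axis, on a grey arm a quarter turn anticlockwise of the empty pocket; 76 mm above the bench when home. Under it: a 15 mm sleeve, a 22 mm nut, then the arm, whose top is 41 mm above the bench. Axes as of the pocket
- plunger (a joint): lift of the plunger, m: 0 fully home (pin locked in a hole), 0.006 to 0.007 with the pin riding on the plate between holes, 0.010 at the upper stop. Its spring pushes down with about 7 N when home, 13 N at the stop; the knob does not stay up when let go. With the pin riding, slow turning takes 2 to 5 N at the knob
- index_pin: the plunger's steel pin under the knob, 8 mm thick with a rounded tip, in a 10 mm hole (1 mm of play each side). Origin: its tip; it moves with the plunger. More than 25 N on it harms it
- loaded_1: a test cassette like the waiting one, already lying in the turntable, under or nearly under the reading head, one place clockwise (seen from above) of the empty pocket at the start. Origin: centre of its underside, x along its length. To stay in its pocket
- loaded_2: a test cassette like the waiting one, already lying in the turntable, two places clockwise of the empty pocket at the start. Origin: centre of its underside, x along its length. To stay in its pocket
- loaded_3: a test cassette like the waiting one, already lying in the turntable, three places clockwise of the empty pocket, across the axis at the start. Origin: centre of its underside, x along its length. To stay in its pocket
- loaded_4: a test cassette like the waiting one, already lying in the turntable, four places clockwise of the empty pocket at the start. Origin: centre of its underside, x along its length. To stay in its pocket
- loaded_5: a test cassette like the waiting one, already lying in the turntable, five places clockwise, i.e. one place anticlockwise of the empty pocket at the start. Origin: centre of its underside, x along its length. To stay in its pocket
- timer: bench timer, white box with red dial, 64 x 64 x 40 mm, right of the reader; origin at the centre of its underside. To be left alone
- buffer_bottle: small white reagent bottle with a blue cap, 38 mm across and 82 mm high, right of the reader; origin at the centre of its underside. To be left alone
- specimen_cup: specimen cup with a yellow lid, about 60 mm across and 50 mm high, left of the reader behind the waiting cassette; origin at its underside. To be left alone
Not all that is in view belongs to the job. Leave any green or pink look-alike of the cassette alone.

How it is judged:
By the outcome, as a careful person would: the job done as asked, in the order asked, and still so for the second after the job is handed in, with the robot touching nothing.
It also fails if it takes over 64 s, if anything falls off the work surface, if the arm or the gripper's body presses on something with over 40 N, if the wrist force passes 120 N, or if a joint passes its speed limit or range.

## Working session

There is one attempt and no reset: what is moved stays moved. The work goes in short steps, Python scripts to look and compute and a tool call to move; the robot and the scene stay as the last step left them, time stands still between calls to the robot, and variables do not carry over. Pictures are saved under pics/ and viewed, at most 10 in all, crops included, and the job is handed in when it is done.

Besides the shell and the picture viewer there is one more tool, called as a command line: name --argument value ..., lists and objects as JSON in quotes. carry_out: Moves the arm, as the interface text tells. Its arguments: {"type":"object","properties":{"motion":{"type":"array","items":{"type":"object","properties":{"travel":{"type":"array","items":{"type":"number"}},"turn":{"type":"array","items":{"type":"number"}}}}},"jaw":{"type":"number"}},"required":["motion"]}

```bash
mkdir -p pics; cat > h.py <<'E'
from workcell import *
import numpy as np, cv2
def ray(name,u,v,z,cm=None):
    c=cm or camera_model(name);K=np.array(c["camera_matrix"]);R=np.array(c["attitude"]);o=np.array(c["origin"])
    d=R@np.linalg.inv(K)@np.array([u,v,1.]);return o+d*(z-o[2])/d[2]
def proj(name,p,cm=None):
    c=cm or camera_model(name);K=np.array(c["camera_matrix"]);R=np.array(c["attitude"]);o=np.array(c["origin"])
    q=K@(R.T@(np.array(p,float)-o));return q[:2]/q[2]
def save(name,f):cv2.imwrite("pics/"+f,cv2.cvtColor(grab_frame(name),cv2.COLOR_RGB2BGR))
E
python3 - <<'E'
from h import *
for n in("scene","top"):
    c=camera_model(n);print(n,c)
a=grab_frame("top");b=grab_frame("scene")
np.save("top.npy",a)
cv2.imwrite("pics/top.png",cv2.cvtColor(cv2.resize(a,(800,600),interpolation=cv2.INTER_CUBIC),4))
cv2.imwrite("pics/scene.png",cv2.cvtColor(cv2.resize(b,(800,600),interpolation=cv2.INTER_CUBIC),4))
print(get_state())
E
```

```text
scene {'camera_matrix': array([[429.41535236,   0.        , 255.91769266],
       [  0.        , 429.41535236, 192.90212555],
       [  0.        ,   0.        ,   1.        ]]), 'origin': array([-359.39556655, -643.50438007,  842.37704535]), 'attitude': array([[ 0.60952577, -0.44675753,  0.65489391],
       [-0.79264504, -0.35788614,  0.49359026],
       [ 0.01386229, -0.8199544 , -0.57226097]])}
top {'camera_matrix': array([[412.92555092,   0.        , 248.55116125],
       [  0.        , 412.92555092, 188.51811737],
       [  0.        ,   0.        ,   1.        ]]), 'origin': array([ 370.72085047,   43.50548642, 1364.24251038]), 'attitude': array([[-0.0202533 , -0.99339308,  0.11296015],
       [-0.9997913 ,  0.0198211 , -0.00494803],
       [ 0.00267634, -0.11303679, -0.9935872 ]])}
{'t': 0.1, 'joint_pos': array([ 6.86076589e+01,  2.81603657e+01,  8.93470687e+01, -9.47895069e-04,
        6.25500395e+01, -6.05018431e+00]), 'joint_vel': array([-0.00359879, -0.08369429, -0.14920731,  0.06800628,  0.06574766,
        0.10360256]), 'joint_torque': array([ 2.83435911e-03, -6.13614821e+01, -2.58608115e+01,  6.94049033e-02,
        4.70051193e-02, -1.20917079e-05]), 'position': array([165.26683845, 602.53742134, 228.12112286]), 'eef_rot': array([[-9.64365010e-01,  2.64575138e-01, -3.52215919e-04],
       [ 2.64575357e-01,  9.64364557e-01, -9.39352841e-04],
       [ 9.11351414e-05, -9.99066664e-04, -9.99999497e-01]]), 'contact_force': array([0.61113668, 0.0220869 , 0.31219377]), 'wrist_torque': array([-0.02342958, -0.02472316,  0.01836856]), 'grasp_force': 0.0, 'gripper_width': 95.19688911931166}
```

View pics/top.png

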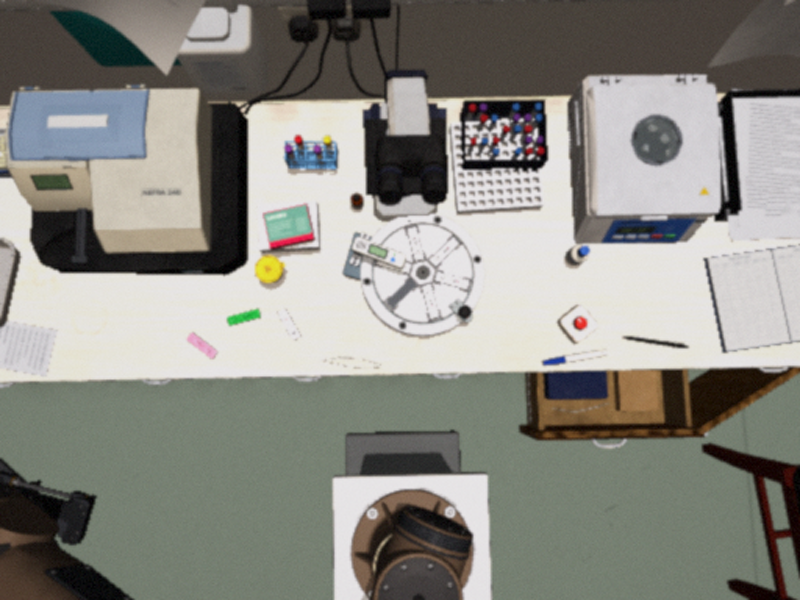

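View pics/scene.png

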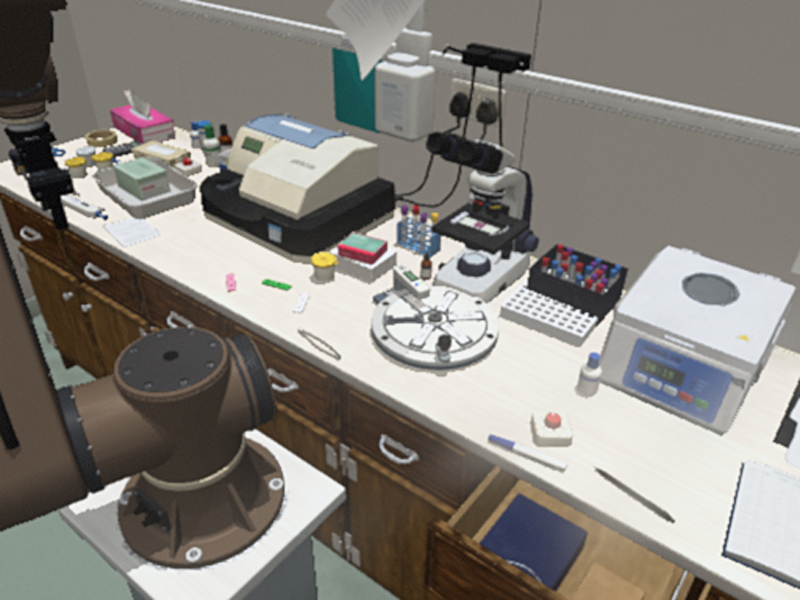

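The top view shows the waiting white cassette at about (289,323), with a green look-alike at (243,317) and a pink one at (202,345). The white one fits because it lies alone, left of the reader. The empty dark pocket is at about (403,290), the knob at (464,311), the head at (378,250) and the axis at (423,271). I'll confirm these in an enlarged crop.

```bash
python3 - <<'E'
from h import *
a=np.load("top.npy")[130:240,165:320]
cv2.imwrite("pics/c1.png",cv2.cvtColor(cv2.resize(a,None,fx=5,fy=5,interpolation=cv2.INTER_CUBIC),4))
s=1.5625
for n,u,v,z in [("cass",289,323,5),("axis",423,271,38),("pocket",403,290,32),("knob",464,311,76),("disc",423,274,32),("head",378,250,81)]:
    print(n,ray("top",u/s,v/s,z).round(1))
print(camera_model("wrist"))
E
```

```text
cass [469.1 247.5   5. ]
axis [569.3 -36.1  38. ]
pocket [531.1   6.2  32. ]
knob [ 481.  -113.8   76. ]
disc [563.9 -36.2  32. ]
head [607.5  56.2  81. ]
{'camera_matrix': array([[281.6505732 ,   0.        , 253.29204035],
       [  0.        , 281.6505732 , 195.07892249],
       [  0.        ,   0.        ,   1.        ]]), 'origin': array([ 87.66989531, 624.27681303, 385.17716334]), 'attitude': array([[ 0.26482515,  0.92420749,  0.27515114],
       [ 0.96429221, -0.25296878, -0.07840487],
       [-0.00285772,  0.28608969, -0.95819858]])}
```

View pics/c1.png

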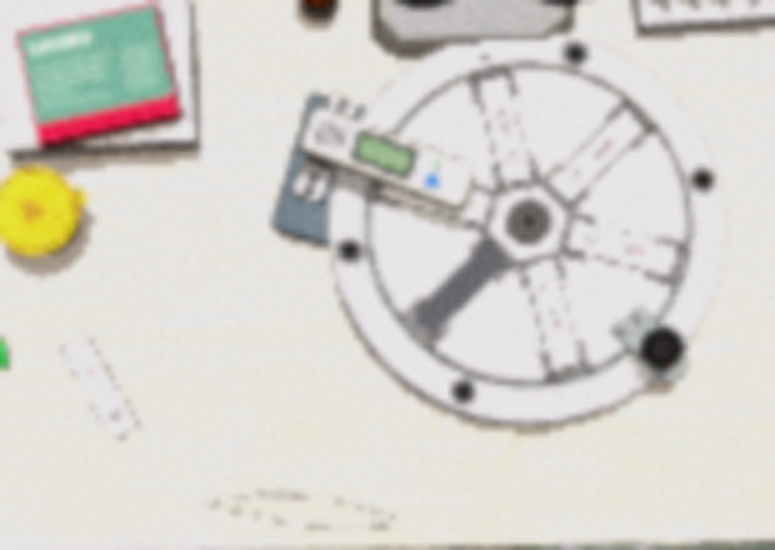

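The crop confirms it. The waiting white cassette has its ends at about (76,343) and (128,435), the green look-alike is at the far left edge, and the empty pocket is the dark strip from (500,250) to (425,325). I'll go above the cassette for a near look.

carry_out --motion '[{"travel": [0.03, -0.035, -0.008], "turn": [0, 0, 4]}, {"travel": [0.06, -0.07, -0.016], "turn": [0, 0, 9]}, {"travel": [0.09, -0.106, -0.024], "turn": [0, 0, 14]}, {"travel": [0.12, -0.142, -0.032], "turn": [0, 0, 19]}, {"travel": [0.15, -0.178, -0.04], "turn": [0, 0, 24]}, {"travel": [0.18, -0.214, -0.048], "turn": [0, 0, 29]}, {"travel": [0.215, -0.25, -0.056], "turn": [0, 0, 34]}, {"travel": [0.25, -0.286, -0.064], "turn": [0, 0, 39]}, {"travel": [0.28, -0.322, -0.072], "turn": [0, 0, 42]}, {"travel": [0.304, -0.355, -0.08], "turn": [0, 0, 44.8]}]' --jaw 0.42

```text
t: 1.1
position: [470.8, 245.8, 148.1]
eef_rot: [[-0.87, -0.493, -0.0], [-0.493, 0.87, 0.0], [0.0, 0.0, -1.0]]
contact_force: [0.4, 0.2, 0.3]
gripper_width: 40.0
grasp_force: 0.0
```

carry_out --motion '[{"travel": [0, 0, 0], "turn": [0, 0, 0]}, {"travel": [0, 0, 0], "turn": [0, 0, 0]}, {"travel": [0, 0, 0], "turn": [0, 0, 0]}]'

```text
t: 1.4
position: [468.8, 248.4, 148.7]
eef_rot: [[-0.871, -0.492, -0.0], [-0.492, 0.871, 0.0], [0.0, 0.0, -1.0]]
contact_force: [-0.7, 0.4, -0.7]
gripper_width: 39.9
grasp_force: 0.0
```

```bash
python3 - <<'E'
from h import *
s=get_state();print(s["t"],s["position"],np.degrees(np.arctan2(s["eef_rot"][1][0],s["eef_rot"][0][0])),s["gripper_width"])
import pickle;c=camera_model("wrist");pickle.dump(c,open("w1.pkl","wb"))
a=grab_frame("wrist");np.save("w1.npy",a)
cv2.imwrite("pics/w1.png",cv2.cvtColor(cv2.resize(a,(800,600),interpolation=cv2.INTER_CUBIC),4))
E
```

```text
1.4 [468.79931331 248.37251273 148.74225021] -150.536669345564 39.868789006337984
```

View pics/w1.png

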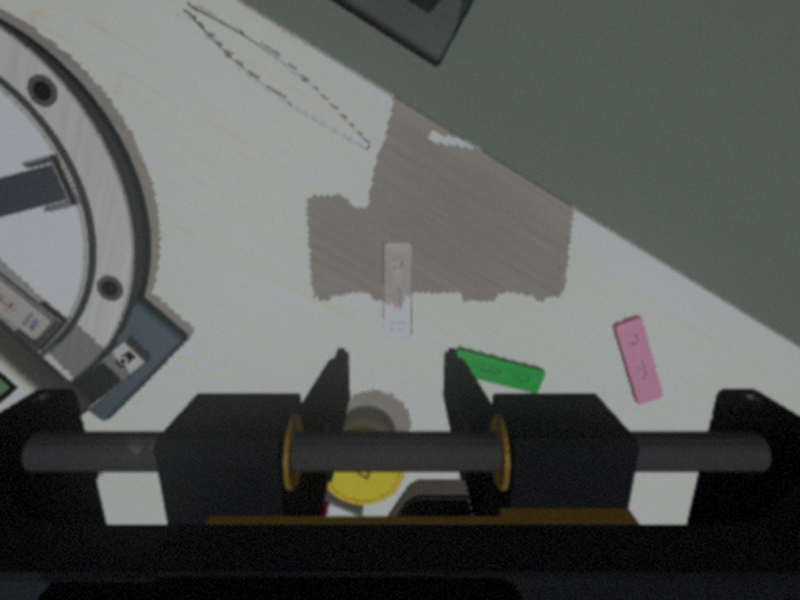

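The wrist view shows the cassette upright at (398,288), with corners (386,243), (411,243), (411,333) and (384,333). The green look-alike is at (500,370) and the specimen cup at (365,470).

```bash
python3 - <<'E'
from h import *
import pickle;c=pickle.load(open("w1.pkl","rb"));s=1.5625
P=lambda u,v,z:ray("",u/s,v/s,z,c)
q=[P(u,v,5) for u,v in [(386,243),(411,243),(411,333),(384,333)]]
m=sum(q)/4;d=(q[0]+q[1]-q[2]-q[3])/2;print("cass",m,np.linalg.norm(d),np.degrees(np.arctan2(d[1],d[0])),np.linalg.norm(q[0]-q[1]))
e=d/np.linalg.norm(d);n=np.array([e[1],-e[0],0])
for g in [(457,350),(456,367),(543,372)]:
    p=P(*g,5)-m;print("green along,across",p@e,p@n)
p=P(365,490,50)-m;print("cup",p@e,p@n)
E
```

```text
cass [466.07677111 248.08187347   5.        ] 65.51872389337832 -151.08430398240307 17.11196374155588
green along,across -45.63810941058201 43.896657997704665
green along,across -59.25509840118857 43.81926230181773
green along,across -62.69691471504384 108.98011177151405
cup -132.12655910076046 -21.63352010044641
```

carry_out --motion '[{"travel": [-0.0025, -0.0005, -0.03], "turn": [0, 0, -0.5]}, {"travel": [-0.0025, -0.0005, -0.07], "turn": [0, 0, -0.5]}, {"travel": [-0.0025, -0.0005, -0.105], "turn": [0, 0, -0.5]}, {"travel": [-0.0025, -0.0005, -0.125], "turn": [0, 0, -0.5]}, {"travel": [-0.0025, -0.0005, -0.133], "turn": [0, 0, -0.5]}, {"travel": [-0.0025, -0.0005, -0.133], "turn": [0, 0, -0.5]}, {"travel": [-0.0025, -0.0005, -0.133], "turn": [0, 0, -0.5]}]'

```text
t: 2.15
position: [466.8, 248.1, 16.3]
eef_rot: [[-0.874, -0.485, 0.001], [-0.485, 0.874, 0.0], [-0.001, -0.0, -1.0]]
contact_force: [-0.3, -0.3, 0.3]
gripper_width: 39.8
grasp_force: 0.0
```

carry_out --motion '[{"travel": [0, 0, 0], "turn": [0, 0, 0]}, {"travel": [0, 0, 0], "turn": [0, 0, 0]}, {"travel": [0, 0, 0], "turn": [0, 0, 0]}, {"travel": [0, 0, 0], "turn": [0, 0, 0]}, {"travel": [0, 0, 0], "turn": [0, 0, 0]}]' --jaw 0.15

```text
t: 2.65
position: [467.0, 247.4, 16.0]
eef_rot: [[-0.875, -0.484, 0.0], [-0.484, 0.875, 0.0], [-0.001, 0.0, -1.0]]
contact_force: [-1.2, 2.4, 5.8]
gripper_width: 19.2
grasp_force: 30.0
```

carry_out --motion '[{"travel": [0, 0, 0.02], "turn": [0, 0, 0]}, {"travel": [0, 0, 0.055], "turn": [0, 0, 0]}, {"travel": [0.005, -0.015, 0.095], "turn": [0, 0, -5]}, {"travel": [0.02, -0.05, 0.125], "turn": [0, 0, -13]}, {"travel": [0.034, -0.09, 0.145], "turn": [0, 0, -21]}, {"travel": [0.05, -0.135, 0.154], "turn": [0, 0, -29]}, {"travel": [0.066, -0.18, 0.154], "turn": [0, 0, -37]}, {"travel": [0.08, -0.22, 0.154], "turn": [0, 0, -45]}, {"travel": [0.09, -0.25, 0.154], "turn": [0, 0, -53]}, {"travel": [0.096, -0.27, 0.154], "turn": [0, 0, -61]}]'

```text
t: 3.65
position: [563.3, -25.2, 169.5]
eef_rot: [[-0.844, 0.537, -0.0], [0.537, 0.844, -0.0], [-0.0, -0.0, -1.0]]
contact_force: [0.0, 0.3, 0.6]
gripper_width: 19.4
grasp_force: 30.0
```

carry_out --motion '[{"travel": [0.003, -0.011, 0], "turn": [0, 0, -7]}, {"travel": [0.003, -0.011, 0], "turn": [0, 0, -11.5]}, {"travel": [0.003, -0.011, 0], "turn": [0, 0, -11.5]}, {"travel": [0.003, -0.011, 0], "turn": [0, 0, -11.5]}, {"travel": [0.003, -0.011, 0], "turn": [0, 0, -11.5]}]'

```text
t: 4.15
position: [565.8, -33.5, 169.7]
eef_rot: [[-0.726, 0.687, -0.0], [0.687, 0.726, 0.0], [0.0, 0.0, -1.0]]
contact_force: [0.4, -0.3, 0.1]
gripper_width: 19.4
grasp_force: 30.0
```

```bash
python3 - <<'E'
from h import *
s=get_state();print(s["t"],s["position"],np.degrees(np.arctan2(s["eef_rot"][1][0],s["eef_rot"][0][0])),s["gripper_width"])
import pickle;c=camera_model("wrist");pickle.dump(c,open("w2.pkl","wb"))
a=grab_frame("wrist");np.save("w2.npy",a)
cv2.imwrite("pics/w2.png",cv2.cvtColor(cv2.resize(a,(800,600),interpolation=cv2.INTER_CUBIC),4))
E
```

```text
4.15 [565.76398418 -33.47203947 169.65164068] 136.58738688756844 19.383931212379046
```

View pics/w2.png

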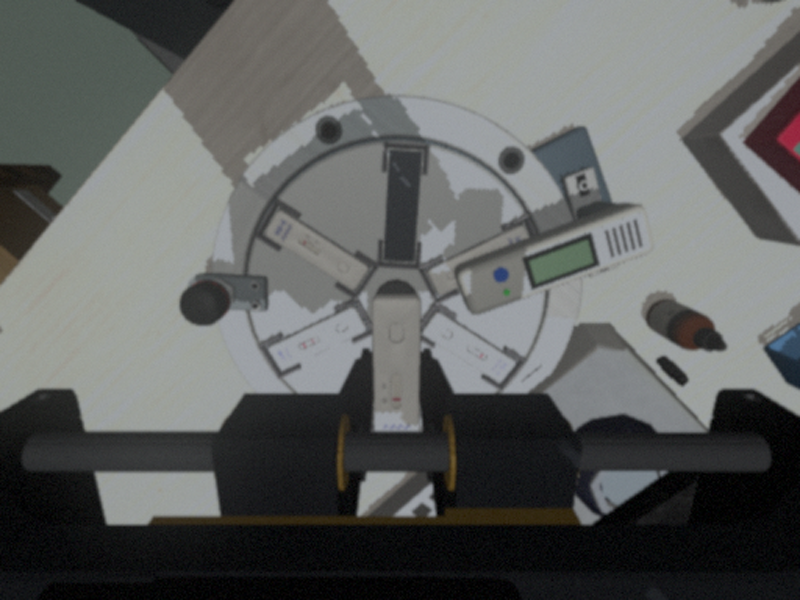

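The wrist view shows the empty dark pocket from (405,150) to (401,262) and the knob at (204,300). The held cassette spans about (396,290) to (396,430), and the head is at (560,265) to the right.

```bash
python3 - <<'E'
from h import *
a=np.load("w2.npy")[85:285,105:305]
cv2.imwrite("pics/c2.png",cv2.cvtColor(cv2.resize(a,(600,600),interpolation=cv2.INTER_CUBIC),4))
E
```

```text
(no output)
```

View pics/c2.png

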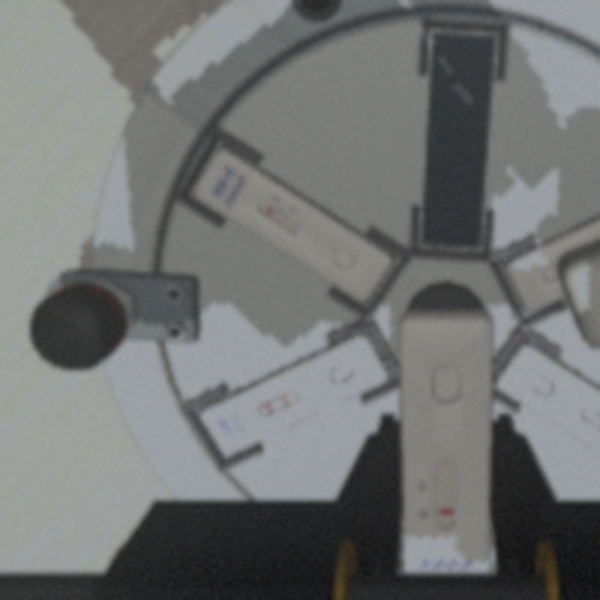

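The crop (x3) shows the pocket floor corners at (431,33), (494,36), (426,245) and (486,247). The held cassette's top-face corners are at (403,318), (490,318), (402,573) and (494,573), and the knob top is centred near (79,326).

```bash
python3 - <<'E'
from h import *
import pickle;c=pickle.load(open("w2.pkl","rb"))
P=lambda u,v,z:ray("",105+u/3-.0,85+v/3,z,c)
def box(q,z):
    q=[P(u,v,z) for u,v in q];m=sum(q)/4;d=(q[0]+q[1]-q[2]-q[3])/2
    print(m.round(2),"len",np.linalg.norm(d).round(1),"ang",np.degrees(np.arctan2(d[1],d[0])).round(2),"w",[np.linalg.norm(q[i]-q[i+1]).round(1) for i in(0,2)]);return m
pk=box([(431,33),(494,36),(426,245),(486,247)],32)
box([(403,318),(490,318),(402,573),(494,573)],158.6)
k=P(79,326,76);print("knob",k)
# solve axis from pocket+knob: axis = pk-62.5e , knob=axis+118*rot90ccw(e)
from scipy.optimize import least_squares
def r(x):
    e=np.array([np.cos(x[2]),np.sin(x[2])]);n=np.array([-e[1],e[0]])
    return np.r_[x[:2]+62.5*e-pk[:2],x[:2]+118*n-k[:2]]
s=least_squares(r,[565,-35,2.38]);print(s.x[:2],np.degrees(s.x[2]),s.fun)
a=s.x
# reading off disc holes
for u,v in[(317,3)]:print(P(u,v,32))
E
```

```text
[526.27  10.51  32.  ] len 70.7 ang 135.05 w [np.float64(20.8), np.float64(21.2)]
[564.09 -30.93 158.6 ] len 60.2 ang 136.93 w [np.float64(18.0), np.float64(20.9)]
knob [ 482.84365273 -110.915429     76.        ]
[569.1946887  -33.48501116] 132.4115324279261 [ 0.77067717  2.15480127 -0.77067717 -2.15480127]
[461.52678408   7.61901588  32.        ]
```

carry_out --motion '[{"travel": [-0.015, 0.017, 0], "turn": [0, 0, -1.5]}, {"travel": [-0.034, 0.038, -0.01], "turn": [0, 0, -1.5]}, {"travel": [-0.0405, 0.045, -0.04], "turn": [0, 0, -1.5]}, {"travel": [-0.0405, 0.045, -0.075], "turn": [0, 0, -1.5]}, {"travel": [-0.0405, 0.045, -0.095], "turn": [0, 0, -1.5]}, {"travel": [-0.0405, 0.045, -0.102], "turn": [0, 0, -1.5]}, {"travel": [-0.0405, 0.045, -0.102], "turn": [0, 0, -1.5]}, {"travel": [-0.0405, 0.045, -0.102], "turn": [0, 0, -1.5]}]'

```text
t: 5.0
position: [525.9, 11.2, 68.5]
eef_rot: [[-0.707, 0.707, 0.001], [0.707, 0.707, -0.0], [-0.001, 0.001, -1.0]]
contact_force: [0.4, -0.2, -0.1]
gripper_width: 19.6
grasp_force: 30.0
```

```bash
python3 - <<'E'
from h import *
s=get_state();print(s["t"],s["position"],np.degrees(np.arctan2(s["eef_rot"][1][0],s["eef_rot"][0][0])),s["gripper_width"])
import pickle;c=camera_model("wrist");pickle.dump(c,open("w3.pkl","wb"))
a=grab_frame("wrist");np.save("w3.npy",a)
cv2.imwrite("pics/w3.png",cv2.cvtColor(cv2.resize(a[110:310,90:360],(810*80//81,592),interpolation=cv2.INTER_CUBIC),4))
E
```

```text
5.0 [525.87315099  11.24524178  68.49564203] 134.9812608019046 19.624932986585886
```

View pics/w3.png

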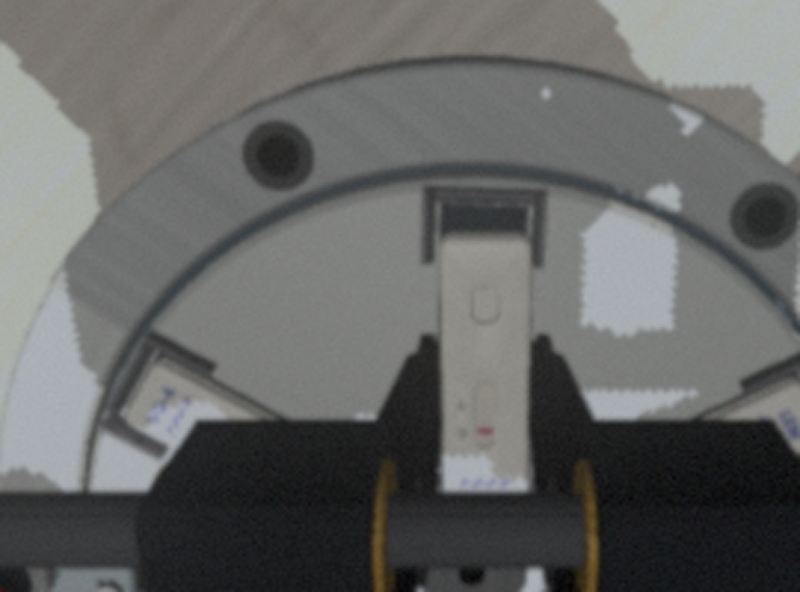

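In this x2.96 crop, the outer end bracket's outside corners are (424,188) and (546,188), with its inner floor edge at about y=204. The held cassette's front edge runs from (443,236) to (530,236), so it is well aligned with the pocket.

```bash
python3 - <<'E'
from h import *
import pickle;c=pickle.load(open("w3.pkl","rb"))
T=np.array([525.87,11.25]);t=np.radians(134.98);e=np.array([np.cos(t),np.sin(t)]);n=np.array([-e[1],e[0]])
def f(nm,u,v,z):
    p=ray("",90+u/2.963,110+v/2.96,z,c)[:2]-T;print(nm,"along %.2f lat %.2f"%(p@e,p@n))
f("bl",424,188,37);f("br",546,188,37);f("inL",438,220,33);f("inR",531,220,33);f("bl2",427,262,37);f("br2",540,264,37)
f("end floor",485,204,32);f("end floor top",485,204,37)
for z in(57.5,52.5):f("cL",443,236,z);f("cR",530,236,z)
f("cL2",441,490,57.5);f("cR2",530,490,57.5)
E
```

```text
bl along 39.68 lat 13.64
br along 39.68 lat -14.49
inL along 31.02 lat 10.76
inR along 31.02 lat -11.38
bl2 along 21.78 lat 13.30
br2 along 21.29 lat -13.46
end floor along 34.70 lat -0.43
end floor top along 35.89 lat -0.43
cL along 33.92 lat 8.35
cR along 33.93 lat -9.83
cL along 32.52 lat 8.61
cR along 32.52 lat -10.11
cL2 along -26.78 lat 9.68
cR2 along -26.77 lat -10.78
```

carry_out --motion '[{"travel": [0, 0, -0.006], "turn": [0, 0, 0]}, {"travel": [0, 0, -0.011], "turn": [0, 0, 0]}, {"travel": [0, 0, -0.014], "turn": [0, 0, 0]}, {"travel": [0, 0, -0.016], "turn": [0, 0, 0]}, {"travel": [0, 0, -0.017], "turn": [0, 0, 0]}, {"travel": [0, 0, -0.017], "turn": [0, 0, 0]}]'

```text
t: 5.65
position: [525.4, 11.2, 50.7]
eef_rot: [[-0.707, 0.708, 0.0], [0.708, 0.707, 0.0], [0.0, 0.0, -1.0]]
contact_force: [-1.3, 0.1, 2.4]
gripper_width: 19.0
grasp_force: 30.0
```

carry_out --motion '[{"travel": [0, 0, -0.001], "turn": [0, 0, 0]}, {"travel": [0, 0, -0.002], "turn": [0, 0, 0]}, {"travel": [0, 0, -0.003], "turn": [0, 0, 0]}, {"travel": [0, 0, -0.003], "turn": [0, 0, 0]}, {"travel": [0, 0, -0.003], "turn": [0, 0, 0]}]'

```text
t: 6.15
position: [525.2, 11.2, 48.0]
eef_rot: [[-0.706, 0.708, -0.0], [0.708, 0.706, 0.0], [0.0, -0.0, -1.0]]
contact_force: [-3.6, -1.5, 7.6]
gripper_width: 19.3
grasp_force: 30.0
```

carry_out --motion '[{"travel": [0, 0, 0], "turn": [0, 0, 0]}, {"travel": [0, 0, 0], "turn": [0, 0, 0]}, {"travel": [0, 0, 0], "turn": [0, 0, 0]}, {"travel": [0, 0, 0], "turn": [0, 0, 0]}]' --jaw 0.33

```text
t: 6.55
position: [525.4, 11.3, 47.5]
eef_rot: [[-0.707, 0.708, 0.0], [0.708, 0.707, 0.0], [-0.0, 0.0, -1.0]]
contact_force: [0.0, -0.4, 0.2]
gripper_width: 31.2
grasp_force: 0.0
```

carry_out --motion '[{"travel": [0, 0, 0.01], "turn": [0, 0, 0]}, {"travel": [0, 0, 0.04], "turn": [0, 0, 0]}, {"travel": [0, 0, 0.08], "turn": [0, 0, 0]}, {"travel": [0.002, -0.025, 0.11], "turn": [0, 0, -8]}, {"travel": [0.0, -0.06, 0.12], "turn": [0, 0, -16]}, {"travel": [0.0, -0.06, 0.12], "turn": [0, 0, -24]}, {"travel": [0.0, -0.06, 0.12], "turn": [0, 0, -32]}, {"travel": [0.0, -0.06, 0.12], "turn": [0, 0, -40]}, {"travel": [0.0, -0.06, 0.12], "turn": [0, 0, -45]}, {"travel": [0.0, -0.06, 0.12], "turn": [0, 0, -45]}]'

```text
t: 7.55
position: [525.3, -48.8, 168.3]
eef_rot: [[0.002, 1.0, 0.001], [1.0, -0.002, -0.0], [-0.0, 0.001, -1.0]]
contact_force: [-0.9, -0.3, -0.6]
gripper_width: 31.3
grasp_force: 0.0
```

```bash
python3 - <<'E'
from h import *
s=get_state();print(s["t"],s["position"],np.degrees(np.arctan2(s["eef_rot"][1][0],s["eef_rot"][0][0])),s["gripper_width"])
import pickle;c=camera_model("wrist");pickle.dump(c,open("w4.pkl","wb"))
a=grab_frame("wrist");np.save("w4.npy",a)
cv2.imwrite("pics/w4.png",cv2.cvtColor(cv2.resize(a,(800,600),interpolation=cv2.INTER_CUBIC),4))
E
```

```text
7.55 [525.34974387 -48.77467465 168.3246555 ] 89.88643000295455 31.32968580780747
```

View pics/w4.png

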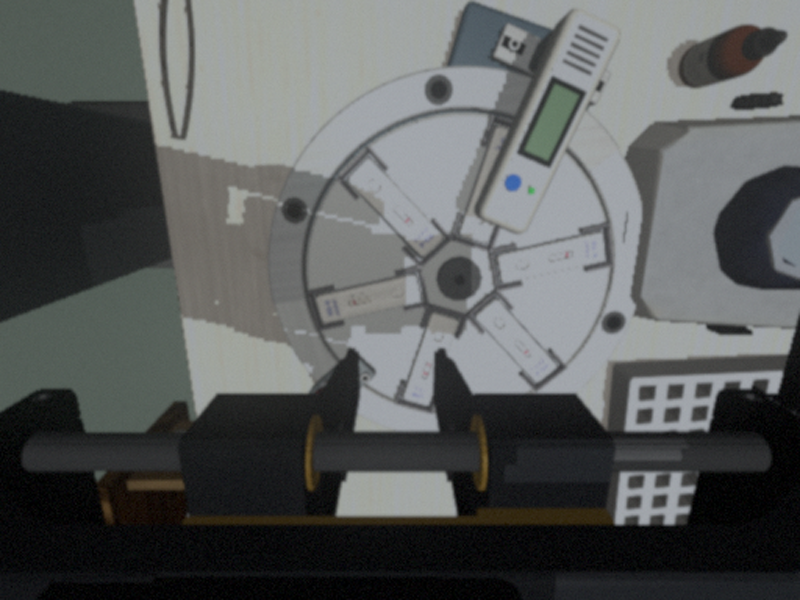

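The new cassette lies flat in its pocket at (395,208) and the head is clear. Next is the knob; I'll hover outward of it, with the camera towards the axis.

carry_out --motion '[{"travel": [-0.01, -0.013, 0], "turn": [0, 0, -6]}, {"travel": [-0.022, -0.03, 0], "turn": [0, 0, -14]}, {"travel": [-0.037, -0.05, 0], "turn": [0, 0, -22]}, {"travel": [-0.052, -0.07, -0.008], "turn": [0, 0, -30]}, {"travel": [-0.065, -0.087, -0.015], "turn": [0, 0, -38]}, {"travel": [-0.071, -0.095, -0.02], "turn": [0, 0, -45]}, {"travel": [-0.071, -0.095, -0.02], "turn": [0, 0, -45]}, {"travel": [-0.071, -0.095, -0.02], "turn": [0, 0, -45]}, {"travel": [-0.071, -0.095, -0.02], "turn": [0, 0, -45]}]' --jaw 0.5

```text
t: 8.5
position: [454.8, -143.4, 148.0]
eef_rot: [[0.705, 0.709, 0.001], [0.709, -0.705, -0.0], [0.0, 0.001, -1.0]]
contact_force: [0.5, 0.6, -0.4]
gripper_width: 47.4
grasp_force: 0.0
```

```bash
python3 - <<'E'
from h import *
import pickle
c4=pickle.load(open("w4.pkl","rb"));k=1.5625
print("hub38",ray("",459/k,278/k,38,c4),"disc rim L/R",ray("",303/k,262/k,32,c4),ray("",612/k,262/k,32,c4),"T",ray("",462/k,108/k,32,c4))
A=ray("",343/k,168/k,37,c4);
a1=(ray("",355/k,166/k,37,c4));a2=(ray("",428/k,246/k,37,c4));d=a1-a2;print("cass ang",np.degrees(np.arctan2(d[1],d[0])),(a1+a2)/2)
s=get_state();print(s["t"],s["position"],np.degrees(np.arctan2(s["eef_rot"][1][0],s["eef_rot"][0][0])),s["gripper_width"])
c=camera_model("wrist");pickle.dump(c,open("w5.pkl","wb"))
a=grab_frame("wrist");np.save("w5.npy",a)
cv2.imwrite("pics/w5.png",cv2.cvtColor(cv2.resize(a,(800,600),interpolation=cv2.INTER_CUBIC),4))
E
```

```text
hub38 [568.09693212 -35.35082895  38.        ] disc rim L/R [463.02281385 -25.44760668  32.        ] [671.98387513 -25.88913582  32.        ] T [566.61885192  70.19241682  32.        ]
cass ang 132.79671634424676 [523.7219575   11.19320663  37.        ]
8.5 [ 454.81824221 -143.38917757  147.99848575] 45.19337861347752 47.436400032685796
```

View pics/w5.png

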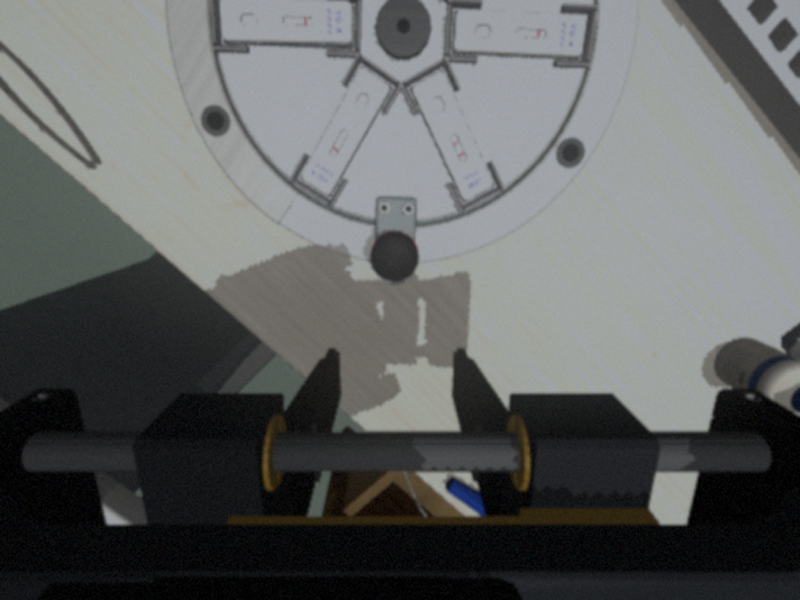

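The knob top is centred at about (394,257), spanning x 370-418 and y 232-283. The hub is at (403,27) and the arm plate at (396,210).

```bash
python3 - <<'E'
from h import *
import pickle
c=pickle.load(open("w5.pkl","rb"));k=1.5625
a=np.load("w5.npy").astype(int);m=((a.max(2)<60)).astype(np.uint8)
m[:140]=0;m[186:]=0;m[:,:220]=0;m[:,285:]=0
n,l,s,ce=cv2.connectedComponentsWithStats(m);i=1+np.argmax(s[1:,4]);print(s[i],ce[i]*k)
kp=ray("",394/k,257/k,76,c);print("knob",kp,"alt",ray("",*ce[i],76,c), "w",[ray("",u/k,v/k,76,c)[:2].round(1) for u,v in((370,257),(418,257),(394,232),(394,283))])
for z in(32,38,45):
    h=ray("",403/k,27/k,z,c);d=kp-h;print("hub",z,h,np.hypot(*d[:2]),np.degrees(np.arctan2(d[1],d[0])))
print("rim",ray("",214/k,30/k,32,c),ray("",595/k,30/k,32,c),ray("",400/k,224/k,32,c))
E
```

```text
[238 149  29  31 684] [393.54669225 255.94618056]
knob [ 482.01266432 -115.42320468   76.        ] alt [ 482.23915842 -114.85782056   76.        ] w [array([ 473.1, -106.5]), array([ 491. , -124.3]), array([ 491.3, -106.1]), array([ 472.1, -125.4])]
hub 32 [568.97875417 -34.86177915  32.        ] 118.5463793982136 -137.18938131178044
hub 38 [567.74126381 -35.97645861  38.        ] 116.88104308134888 -137.17799035015867
hub 45 [566.29752505 -37.27691798  45.        ] 114.93815673383719 -137.16428370259655
rim [494.84585344  36.73332253  32.        ] [ 642.31152782 -109.70959367   32.        ] [ 493.2035523  -109.22705563   32.        ]
```

carry_out --motion '[{"travel": [0.015, 0.016, 0], "turn": [0, 0, -2.5]}, {"travel": [0.027, 0.0284, 0], "turn": [0, 0, -2.5]}, {"travel": [0.027, 0.0284, -0.02], "turn": [0, 0, -2.5]}, {"travel": [0.027, 0.0284, -0.045], "turn": [0, 0, -2.5]}, {"travel": [0.027, 0.0284, -0.068], "turn": [0, 0, -2.5]}, {"travel": [0.027, 0.0284, -0.08], "turn": [0, 0, -2.5]}, {"travel": [0.027, 0.0284, -0.084], "turn": [0, 0, -2.5]}, {"travel": [0.027, 0.0284, -0.084], "turn": [0, 0, -2.5]}, {"travel": [0.027, 0.0284, -0.084], "turn": [0, 0, -2.5]}]'

```text
t: 9.45
position: [481.8, -115.4, 64.4]
eef_rot: [[0.738, 0.675, 0.001], [0.675, -0.738, -0.0], [0.001, 0.001, -1.0]]
contact_force: [-0.3, -0.2, 0.8]
gripper_width: 47.7
grasp_force: 0.0
```

carry_out --motion '[{"travel": [0, 0, 0], "turn": [0, 0, 0]}, {"travel": [0, 0, 0], "turn": [0, 0, 0]}, {"travel": [0, 0, 0], "turn": [0, 0, 0]}, {"travel": [0, 0, 0], "turn": [0, 0, 0]}, {"travel": [0, 0, 0], "turn": [0, 0, 0]}]' --jaw 0.2

```text
t: 9.95
position: [481.5, -115.4, 63.9]
eef_rot: [[0.738, 0.675, 0.0], [0.675, -0.738, -0.0], [0.0, 0.001, -1.0]]
contact_force: [-0.2, 0.7, 5.1]
gripper_width: 25.6
grasp_force: 30.0
```

carry_out --motion '[{"travel": [0, 0, 0.002], "turn": [0, 0, 0]}, {"travel": [0, 0, 0.004], "turn": [0, 0, 0]}, {"travel": [0, 0, 0.006], "turn": [0, 0, 0]}, {"travel": [0, 0, 0.008], "turn": [0, 0, 0]}, {"travel": [0, 0, 0.009], "turn": [0, 0, 0]}, {"travel": [0, 0, 0.009], "turn": [0, 0, 0]}, {"travel": [0, 0, 0.009], "turn": [0, 0, 0]}]'

```text
t: 10.65
position: [481.2, -115.3, 72.5]
eef_rot: [[0.738, 0.675, -0.0], [0.675, -0.738, 0.0], [-0.0, -0.0, -1.0]]
contact_force: [2.0, 1.3, -11.6]
gripper_width: 25.2
grasp_force: 30.0
```

```bash
cat > arc.py <<'E'
import sys,numpy as np
# arc.py a0 a1 step dz r : rows relative to pose at start (angles rad clockwise from start)
A=np.array([568.6,-35.3]);k0=np.array([481.7,-115.3]);d=k0-A
def P(t):
    c,s=np.cos(-t),np.sin(-t);return A+np.array([[c,-s],[s,c]])@d
print("r",np.hypot(*d),"ang",np.degrees(np.arctan2(d[1],d[0])))
a0=float(sys.argv[1])
for t in map(float,sys.argv[2:]):
    q=(P(t)-P(a0))/1000;print(t,q.round(4),round(-np.degrees(t-a0),2))
E
python3 arc.py 0 .04 .09 .14 .19 .24 .29 .34 .39 .44 .49; python3 arc.py .49 .54 .59 .64 .69 .74 .78 .82 .85 .87
```

```text
r 118.11693358701794 ang -137.36738091244217
0.04 [-0.0031  0.0035] -2.29
0.09 [-0.0068  0.0081] -5.16
0.14 [-0.0103  0.0129] -8.02
0.19 [-0.0135  0.0179] -10.89
0.24 [-0.0165  0.0229] -13.75
0.29 [-0.0192  0.0282] -16.62
0.34 [-0.0217  0.0336] -19.48
0.39 [-0.0239  0.039 ] -22.35
0.44 [-0.0258  0.0446] -25.21
0.49 [-0.0274  0.0503] -28.07
r 118.11693358701794 ang -137.36738091244217
0.54 [-0.0013  0.0058] -2.86
0.59 [-0.0024  0.0116] -5.73
0.64 [-0.0032  0.0174] -8.59
0.69 [-0.0036  0.0233] -11.46
0.74 [-0.0038  0.0292] -14.32
0.78 [-0.0037  0.0339] -16.62
0.82 [-0.0035  0.0386] -18.91
0.85 [-0.0031  0.0422] -20.63
0.87 [-0.0029  0.0445] -21.77
```

carry_out --motion '[{"travel": [-0.0015, 0.0018, 0], "turn": [0, 0, -1.15]}, {"travel": [-0.0031, 0.0035, 0], "turn": [0, 0, -2.29]}, {"travel": [-0.0049, 0.0058, 0], "turn": [0, 0, -3.7]}, {"travel": [-0.0068, 0.0081, 0], "turn": [0, 0, -5.16]}]'

```text
t: 11.05
position: [474.3, -107.1, 72.6]
eef_rot: [[0.797, 0.604, -0.0], [0.604, -0.797, -0.0], [-0.0, 0.0, -1.0]]
contact_force: [3.4, -0.0, -12.9]
gripper_width: 25.6
grasp_force: 30.0
```

carry_out --motion '[{"travel": [-0.0035, 0.0048, 0], "turn": [0, 0, -2.86]}, {"travel": [-0.0067, 0.0098, 0], "turn": [0, 0, -5.73]}, {"travel": [-0.0097, 0.0148, 0], "turn": [0, 0, -8.59]}, {"travel": [-0.0124, 0.0201, 0], "turn": [0, 0, -11.46]}, {"travel": [-0.0149, 0.0255, 0], "turn": [0, 0, -14.32]}, {"travel": [-0.0171, 0.0309, 0], "turn": [0, 0, -17.19]}, {"travel": [-0.019, 0.0365, 0], "turn": [0, 0, -20.05]}, {"travel": [-0.0206, 0.0422, 0], "turn": [0, 0, -22.91]}]'

```text
t: 11.85
position: [453.7, -64.9, 72.7]
eef_rot: [[0.969, 0.245, 0.0], [0.245, -0.969, -0.0], [-0.0, 0.0, -1.0]]
contact_force: [1.9, -2.8, -11.7]
gripper_width: 24.9
grasp_force: 30.0
```

carry_out --motion '[{"travel": [-0.0013, 0.0058, 0], "turn": [0, 0, -2.86]}, {"travel": [-0.0024, 0.0116, 0], "turn": [0, 0, -5.73]}, {"travel": [-0.0032, 0.0174, 0], "turn": [0, 0, -8.59]}, {"travel": [-0.0036, 0.0233, 0], "turn": [0, 0, -11.46]}, {"travel": [-0.0038, 0.0292, 0], "turn": [0, 0, -14.32]}, {"travel": [-0.0037, 0.0339, 0], "turn": [0, 0, -16.62]}, {"travel": [-0.0035, 0.0386, 0], "turn": [0, 0, -18.91]}, {"travel": [-0.0031, 0.0422, 0], "turn": [0, 0, -20.63]}, {"travel": [-0.0031, 0.0422, 0], "turn": [0, 0, -20.63]}]'

```text
t: 12.75
position: [450.6, -22.5, 72.7]
eef_rot: [[0.994, -0.11, -0.0], [-0.11, -0.994, -0.0], [-0.0, 0.0, -1.0]]
contact_force: [0.1, -0.3, -11.8]
gripper_width: 25.4
grasp_force: 30.0
```

carry_out --motion '[{"travel": [0, 0, -0.001], "turn": [0, 0, 0]}, {"travel": [0, 0, -0.002], "turn": [0, 0, 0]}, {"travel": [0, 0, -0.002], "turn": [0, 0, 0]}, {"travel": [0, 0, -0.002], "turn": [0, 0, 0]}]'

```text
t: 13.15
position: [450.6, -22.9, 70.7]
eef_rot: [[0.994, -0.109, -0.001], [-0.109, -0.994, 0.0], [-0.001, 0.0, -1.0]]
contact_force: [-0.9, 0.4, -8.4]
gripper_width: 25.4
grasp_force: 30.0
```

carry_out --motion '[{"travel": [0, 0, 0], "turn": [0, 0, 0]}, {"travel": [0, 0, 0], "turn": [0, 0, 0]}, {"travel": [0, 0, 0], "turn": [0, 0, 0]}]' --jaw 0.31

```text
t: 13.45
position: [451.3, -23.0, 71.0]
eef_rot: [[0.994, -0.109, 0.001], [-0.109, -0.994, -0.0], [0.001, 0.0, -1.0]]
contact_force: [-0.3, -0.7, 0.7]
gripper_width: 29.3
grasp_force: 0.0
```

carry_out --motion '[{"travel": [0, 0, -0.003], "turn": [0, 0, 0]}, {"travel": [0, 0, -0.006], "turn": [0, 0, 0]}, {"travel": [0, 0, -0.006], "turn": [0, 0, 0]}]'

```text
t: 13.75
position: [450.7, -22.8, 64.3]
eef_rot: [[0.994, -0.109, -0.001], [-0.109, -0.994, -0.0], [-0.001, 0.0, -1.0]]
contact_force: [0.3, 0.4, -1.4]
gripper_width: 29.4
grasp_force: 0.0
```

```bash
python3 arc.py .85 .87 .88 .89 .9 .91 .92 .93 .94 .95 .96 .97 .98 .99 1 1.01 1.02 1.03 1.04 1.05 1.06 1.08 1.1 1.12 1.14 1.16 1.18 1.2 1.22
```

```text
r 118.11693358701794 ang -137.36738091244217
0.87 [0.0003 0.0023] -1.15
0.88 [0.0004 0.0035] -1.72
0.89 [0.0006 0.0047] -2.29
0.9 [0.0008 0.0059] -2.86
0.91 [0.001 0.007] -3.44
0.92 [0.0012 0.0082] -4.01
0.93 [0.0014 0.0093] -4.58
0.94 [0.0016 0.0105] -5.16
0.95 [0.0018 0.0117] -5.73
0.96 [0.0021 0.0128] -6.3
0.97 [0.0023 0.014 ] -6.88
0.98 [0.0026 0.0151] -7.45
0.99 [0.0029 0.0163] -8.02
1.0 [0.0032 0.0174] -8.59
1.01 [0.0035 0.0186] -9.17
1.02 [0.0038 0.0197] -9.74
1.03 [0.0041 0.0208] -10.31
1.04 [0.0045 0.022 ] -10.89
1.05 [0.0048 0.0231] -11.46
1.06 [0.0052 0.0242] -12.03
1.08 [0.0059 0.0264] -13.18
1.1 [0.0067 0.0287] -14.32
1.12 [0.0076 0.0309] -15.47
1.14 [0.0085 0.0331] -16.62
1.16 [0.0094 0.0352] -17.76
1.18 [0.0104 0.0374] -18.91
1.2 [0.0114 0.0395] -20.05
1.22 [0.0125 0.0416] -21.2
```

carry_out --motion '[{"travel": [0.0002, 0.0012, 0], "turn": [0, 0, -0.57]}, {"travel": [0.0003, 0.0023, 0], "turn": [0, 0, -1.15]}, {"travel": [0.0004, 0.0029, 0], "turn": [0, 0, -1.43]}, {"travel": [0.0004, 0.0035, 0], "turn": [0, 0, -1.72]}, {"travel": [0.0005, 0.0041, 0], "turn": [0, 0, -2.0]}, {"travel": [0.0006, 0.0047, 0], "turn": [0, 0, -2.29]}]'

```text
t: 14.35
position: [451.6, -18.6, 64.7]
eef_rot: [[0.989, -0.149, 0.0], [-0.149, -0.989, -0.001], [0.0, 0.001, -1.0]]
contact_force: [-1.2, -8.4, -1.7]
gripper_width: 29.7
grasp_force: 3.9
```

carry_out --motion '[{"travel": [0.0001, 0.0005, 0], "turn": [0, 0, -0.23]}, {"travel": [0.0002, 0.0009, 0], "turn": [0, 0, -0.46]}, {"travel": [0.0002, 0.0014, 0], "turn": [0, 0, -0.69]}, {"travel": [0.0003, 0.0018, 0], "turn": [0, 0, -0.92]}, {"travel": [0.0004, 0.0023, 0], "turn": [0, 0, -1.15]}]'

```text
t: 14.85
position: [451.9, -16.3, 64.7]
eef_rot: [[0.986, -0.169, 0.0], [-0.169, -0.986, -0.001], [0.0, 0.001, -1.0]]
contact_force: [-0.3, -6.7, -1.5]
gripper_width: 29.4
grasp_force: 3.8
```

carry_out --motion '[{"travel": [0.0001, 0.0005, 0], "turn": [0, 0, -0.23]}, {"travel": [0.0002, 0.0009, 0], "turn": [0, 0, -0.46]}, {"travel": [0.0002, 0.0014, 0], "turn": [0, 0, -0.69]}, {"travel": [0.0003, 0.0018, 0], "turn": [0, 0, -0.92]}, {"travel": [0.0004, 0.0023, 0], "turn": [0, 0, -1.15]}]'

```text
t: 15.35
position: [452.3, -14.0, 64.6]
eef_rot: [[0.982, -0.188, -0.0], [-0.188, -0.982, -0.001], [0.0, 0.001, -1.0]]
contact_force: [-1.8, -7.8, -1.0]
gripper_width: 29.6
grasp_force: 3.9
```

carry_out --motion '[{"travel": [0.0001, 0.0005, 0], "turn": [0, 0, -0.23]}, {"travel": [0.0002, 0.0009, 0], "turn": [0, 0, -0.46]}, {"travel": [0.0003, 0.0014, 0], "turn": [0, 0, -0.69]}, {"travel": [0.0004, 0.0019, 0], "turn": [0, 0, -0.92]}, {"travel": [0.0004, 0.0023, 0], "turn": [0, 0, -1.15]}]'

```text
t: 15.85
position: [452.7, -11.7, 64.7]
eef_rot: [[0.978, -0.208, 0.0], [-0.208, -0.978, -0.001], [0.0, 0.001, -1.0]]
contact_force: [-0.6, -7.3, -0.8]
gripper_width: 29.5
grasp_force: 3.6
```

carry_out --motion '[{"travel": [0.0001, 0.0005, 0], "turn": [0, 0, -0.23]}, {"travel": [0.0002, 0.0009, 0], "turn": [0, 0, -0.46]}, {"travel": [0.0003, 0.0014, 0], "turn": [0, 0, -0.69]}, {"travel": [0.0004, 0.0018, 0], "turn": [0, 0, -0.92]}, {"travel": [0.0005, 0.0023, 0], "turn": [0, 0, -1.15]}]'

```text
t: 16.35
position: [453.2, -9.4, 64.7]
eef_rot: [[0.974, -0.228, 0.0], [-0.228, -0.974, -0.001], [0.0, 0.001, -1.0]]
contact_force: [-1.2, -8.6, -2.0]
gripper_width: 29.7
grasp_force: 3.8
```

carry_out --motion '[{"travel": [0.0001, 0.0005, 0], "turn": [0, 0, -0.23]}, {"travel": [0.0002, 0.0009, 0], "turn": [0, 0, -0.46]}, {"travel": [0.0003, 0.0014, 0], "turn": [0, 0, -0.69]}, {"travel": [0.0004, 0.0018, 0], "turn": [0, 0, -0.92]}, {"travel": [0.0006, 0.0023, 0], "turn": [0, 0, -1.15]}]'

```text
t: 16.85
position: [453.8, -7.1, 64.7]
eef_rot: [[0.969, -0.247, -0.0], [-0.247, -0.969, -0.001], [0.0, 0.001, -1.0]]
contact_force: [-0.8, -7.7, -1.3]
gripper_width: 29.6
grasp_force: 3.8
```

carry_out --motion '[{"travel": [0.0001, 0.0005, 0], "turn": [0, 0, -0.23]}, {"travel": [0.0002, 0.0009, 0], "turn": [0, 0, -0.46]}, {"travel": [0.0004, 0.0014, 0], "turn": [0, 0, -0.69]}, {"travel": [0.0005, 0.0018, 0], "turn": [0, 0, -0.92]}, {"travel": [0.0006, 0.0023, 0], "turn": [0, 0, -1.15]}]'

```text
t: 17.35
position: [454.3, -4.8, 64.7]
eef_rot: [[0.964, -0.267, -0.0], [-0.267, -0.964, -0.001], [0.0, 0.001, -1.0]]
contact_force: [-1.6, -6.7, -1.1]
gripper_width: 29.3
grasp_force: 3.8
```

carry_out --motion '[{"travel": [0.0001, 0.0005, 0], "turn": [0, 0, -0.23]}, {"travel": [0.0002, 0.0009, 0], "turn": [0, 0, -0.46]}, {"travel": [0.0004, 0.0014, 0], "turn": [0, 0, -0.69]}, {"travel": [0.0005, 0.0018, 0], "turn": [0, 0, -0.92]}, {"travel": [0.0006, 0.0023, 0], "turn": [0, 0, -1.15]}]'

```text
t: 17.85
position: [455.0, -2.5, 64.7]
eef_rot: [[0.958, -0.286, -0.0], [-0.286, -0.958, -0.001], [0.0, 0.001, -1.0]]
contact_force: [-1.1, -7.9, -1.5]
gripper_width: 29.7
grasp_force: 3.7
```

carry_out --motion '[{"travel": [0.0001, 0.0005, 0], "turn": [0, 0, -0.23]}, {"travel": [0.0003, 0.0009, 0], "turn": [0, 0, -0.46]}, {"travel": [0.0004, 0.0014, 0], "turn": [0, 0, -0.69]}, {"travel": [0.0005, 0.0018, 0], "turn": [0, 0, -0.92]}, {"travel": [0.0007, 0.0023, 0], "turn": [0, 0, -1.15]}]'

```text
t: 18.35
position: [455.7, -0.2, 64.7]
eef_rot: [[0.952, -0.305, -0.0], [-0.305, -0.952, -0.001], [0.0, 0.001, -1.0]]
contact_force: [-0.7, -8.0, -0.5]
gripper_width: 29.6
grasp_force: 3.8
```

carry_out --motion '[{"travel": [0.0001, 0.0005, 0], "turn": [0, 0, -0.23]}, {"travel": [0.0003, 0.0009, 0], "turn": [0, 0, -0.46]}, {"travel": [0.0004, 0.0013, 0], "turn": [0, 0, -0.69]}, {"travel": [0.0006, 0.0018, 0], "turn": [0, 0, -0.92]}, {"travel": [0.0007, 0.0022, 0], "turn": [0, 0, -1.15]}]'

```text
t: 18.85
position: [456.4, 2.0, 64.7]
eef_rot: [[0.946, -0.324, -0.0], [-0.324, -0.946, -0.001], [0.0, 0.001, -1.0]]
contact_force: [-0.8, -6.8, -1.2]
gripper_width: 29.4
grasp_force: 3.7
```

carry_out --motion '[{"travel": [0.0001, 0.0004, 0], "turn": [0, 0, -0.23]}, {"travel": [0.0003, 0.0009, 0], "turn": [0, 0, -0.46]}, {"travel": [0.0005, 0.0013, 0], "turn": [0, 0, -0.69]}, {"travel": [0.0006, 0.0018, 0], "turn": [0, 0, -0.92]}, {"travel": [0.0008, 0.0022, 0], "turn": [0, 0, -1.15]}]'

```text
t: 19.35
position: [457.2, 4.3, 64.6]
eef_rot: [[0.939, -0.343, -0.0], [-0.343, -0.939, -0.001], [0.0, 0.001, -1.0]]
contact_force: [-0.5, -6.2, -2.9]
gripper_width: 29.4
grasp_force: 3.0
```

carry_out --motion '[{"travel": [0.0001, 0.0004, 0], "turn": [0, 0, -0.2]}, {"travel": [0.0003, 0.0008, 0], "turn": [0, 0, -0.4]}, {"travel": [0.0004, 0.0012, 0], "turn": [0, 0, -0.6]}]'

```text
t: 19.65
position: [457.6, 5.5, 64.6]
eef_rot: [[0.936, -0.353, -0.0], [-0.353, -0.936, -0.001], [0.0, 0.001, -1.0]]
contact_force: [0.4, -6.3, -4.2]
gripper_width: 29.6
grasp_force: 2.9
```

carry_out --motion '[{"travel": [0.0001, 0.0004, 0], "turn": [0, 0, -0.2]}, {"travel": [0.0003, 0.0008, 0], "turn": [0, 0, -0.4]}, {"travel": [0.0003, 0.0008, 0], "turn": [0, 0, -0.4]}]'

```text
t: 19.95
position: [457.8, 6.4, 64.5]
eef_rot: [[0.933, -0.359, -0.0], [-0.359, -0.933, -0.0], [-0.0, 0.0, -1.0]]
contact_force: [0.0, -3.9, -2.7]
gripper_width: 29.5
grasp_force: 1.9
```

carry_out --motion '[{"travel": [0.0002, 0.0004, 0], "turn": [0, 0, -0.2]}, {"travel": [0.0002, 0.0006, 0], "turn": [0, 0, -0.3]}, {"travel": [0.0002, 0.0006, 0], "turn": [0, 0, -0.3]}]'

```text
t: 20.25
position: [458.1, 7.0, 64.6]
eef_rot: [[0.931, -0.364, -0.0], [-0.364, -0.931, -0.0], [0.0, 0.0, -1.0]]
contact_force: [0.2, -5.1, -3.6]
gripper_width: 29.7
grasp_force: 2.4
```

carry_out --motion '[{"travel": [-0.0004, -0.0011, 0], "turn": [0, 0, 0.5]}, {"travel": [-0.0006, -0.0016, 0], "turn": [0, 0, 0.8]}, {"travel": [-0.0006, -0.0016, 0], "turn": [0, 0, 0.8]}]'

```text
t: 20.55
position: [457.4, 5.7, 64.7]
eef_rot: [[0.937, -0.351, 0.0], [-0.351, -0.937, -0.0], [0.0, -0.0, -1.0]]
contact_force: [-0.0, 0.3, 0.3]
gripper_width: 29.3
grasp_force: 0.0
```

carry_out --motion '[{"travel": [0.0002, 0.0006, 0], "turn": [0, 0, -0.3]}, {"travel": [0.0004, 0.0011, 0], "turn": [0, 0, -0.5]}, {"travel": [0.0006, 0.0016, 0], "turn": [0, 0, -0.8]}, {"travel": [0.0006, 0.0016, 0], "turn": [0, 0, -0.8]}]'

```text
t: 20.95
position: [458.0, 7.0, 64.7]
eef_rot: [[0.931, -0.364, -0.0], [-0.364, -0.931, -0.0], [-0.0, 0.0, -1.0]]
contact_force: [-1.2, -5.5, -0.0]
gripper_width: 29.8
grasp_force: 2.3
```

carry_out --motion '[{"travel": [0.0001, 0.0003, 0], "turn": [0, 0, -0.15]}, {"travel": [0.0002, 0.0006, 0], "turn": [0, 0, -0.3]}, {"travel": [0.0002, 0.0006, 0], "turn": [0, 0, -0.3]}]'

```text
t: 21.25
position: [458.2, 7.6, 64.7]
eef_rot: [[0.929, -0.369, -0.0], [-0.369, -0.929, -0.0], [0.0, 0.0, -1.0]]
contact_force: [-0.5, -4.3, -0.2]
gripper_width: 29.2
grasp_force: 2.3
```

carry_out --motion '[{"travel": [0.0001, 0.0003, 0], "turn": [0, 0, -0.15]}, {"travel": [0.0002, 0.0006, 0], "turn": [0, 0, -0.3]}, {"travel": [0.0002, 0.0006, 0], "turn": [0, 0, -0.3]}]'

```text
t: 21.55
position: [458.5, 8.6, 64.7]
eef_rot: [[0.928, -0.374, 0.0], [-0.374, -0.928, 0.0], [0.0, -0.0, -1.0]]
contact_force: [1.0, -0.4, -0.1]
gripper_width: 29.7
grasp_force: 0.0
```

carry_out --motion '[{"travel": [0.0001, 0.0003, 0], "turn": [0, 0, -0.15]}, {"travel": [0.0002, 0.0006, 0], "turn": [0, 0, -0.3]}, {"travel": [0.0002, 0.0006, 0], "turn": [0, 0, -0.3]}]'

```text
t: 21.85
position: [458.7, 9.1, 64.7]
eef_rot: [[0.926, -0.378, 0.0], [-0.378, -0.926, -0.0], [0.0, 0.0, -1.0]]
contact_force: [0.8, -0.9, 0.5]
gripper_width: 29.9
grasp_force: 0.0
```

carry_out --motion '[{"travel": [0.0001, 0.0003, 0], "turn": [0, 0, -0.15]}, {"travel": [0.0002, 0.0006, 0], "turn": [0, 0, -0.3]}, {"travel": [0.0002, 0.0006, 0], "turn": [0, 0, -0.3]}]'

```text
t: 22.15
position: [458.9, 9.7, 64.6]
eef_rot: [[0.924, -0.383, -0.0], [-0.383, -0.924, -0.0], [-0.0, 0.0, -1.0]]
contact_force: [-0.1, 0.2, 0.8]
gripper_width: 29.4
grasp_force: 0.0
```

carry_out --motion '[{"travel": [0.0001, 0.0003, 0], "turn": [0, 0, -0.15]}, {"travel": [0.0002, 0.0006, 0], "turn": [0, 0, -0.3]}, {"travel": [0.0002, 0.0006, 0], "turn": [0, 0, -0.3]}]'

```text
t: 22.45
position: [459.1, 10.2, 64.7]
eef_rot: [[0.922, -0.388, 0.0], [-0.388, -0.922, -0.0], [0.0, 0.0, -1.0]]
contact_force: [-0.4, -1.0, -0.6]
gripper_width: 29.3
grasp_force: 0.4
```

carry_out --motion '[{"travel": [0.0001, 0.0003, 0], "turn": [0, 0, -0.15]}, {"travel": [0.0002, 0.0005, 0], "turn": [0, 0, -0.25]}, {"travel": [0.0002, 0.0005, 0], "turn": [0, 0, -0.25]}]'

```text
t: 22.75
position: [459.3, 10.8, 64.7]
eef_rot: [[0.92, -0.392, 0.0], [-0.392, -0.92, -0.0], [0.0, 0.0, -1.0]]
contact_force: [-0.1, -1.0, -1.3]
gripper_width: 29.4
grasp_force: 0.4
```

carry_out --motion '[{"travel": [0.0001, 0.0003, 0], "turn": [0, 0, -0.15]}, {"travel": [0.0002, 0.0005, 0], "turn": [0, 0, -0.25]}, {"travel": [0.0002, 0.0005, 0], "turn": [0, 0, -0.25]}]'

```text
t: 23.05
position: [459.5, 11.3, 64.7]
eef_rot: [[0.918, -0.396, 0.0], [-0.396, -0.918, -0.0], [0.0, 0.0, -1.0]]
contact_force: [0.7, 0.2, -0.6]
gripper_width: 29.4
grasp_force: 0.3
```

carry_out --motion '[{"travel": [0.0001, 0.0003, 0], "turn": [0, 0, -0.15]}, {"travel": [0.0002, 0.0005, 0], "turn": [0, 0, -0.25]}, {"travel": [0.0002, 0.0005, 0], "turn": [0, 0, -0.25]}]'

```text
t: 23.35
position: [459.7, 11.8, 64.7]
eef_rot: [[0.916, -0.4, -0.0], [-0.4, -0.916, -0.0], [-0.0, 0.0, -1.0]]
contact_force: [0.1, -1.3, 0.8]
gripper_width: 29.3
grasp_force: 0.3
```

carry_out --motion '[{"travel": [0.0001, 0.0003, 0], "turn": [0, 0, -0.15]}, {"travel": [0.0002, 0.0005, 0], "turn": [0, 0, -0.25]}, {"travel": [0.0002, 0.0005, 0], "turn": [0, 0, -0.25]}]'

```text
t: 23.65
position: [459.9, 12.2, 64.7]
eef_rot: [[0.915, -0.404, -0.0], [-0.404, -0.915, -0.0], [-0.0, 0.0, -1.0]]
contact_force: [-1.1, -2.4, 0.5]
gripper_width: 29.3
grasp_force: 1.1
```

carry_out --motion '[{"travel": [0.0001, 0.0002, 0], "turn": [0, 0, -0.1]}, {"travel": [0.0002, 0.0004, 0], "turn": [0, 0, -0.2]}, {"travel": [0.0002, 0.0004, 0], "turn": [0, 0, -0.2]}]'

```text
t: 23.95
position: [460.0, 12.5, 64.6]
eef_rot: [[0.913, -0.407, -0.0], [-0.407, -0.913, -0.0], [-0.0, 0.0, -1.0]]
contact_force: [-1.0, -5.0, 1.2]
gripper_width: 29.2
grasp_force: 2.4
```

The force rises sharply after 2 mm of nearly free play, so the pin is in the hole. I'll back off to centre, retreat up, then probe the knob's height with shut fingers.

carry_out --motion '[{"travel": [-0.0004, -0.0009, 0], "turn": [0, 0, 0]}, {"travel": [-0.0008, -0.0018, 0], "turn": [0, 0, 0]}, {"travel": [-0.0008, -0.0018, 0], "turn": [0, 0, 0]}, {"travel": [-0.0008, -0.0018, 0.01], "turn": [0, 0, 0]}, {"travel": [-0.0008, -0.0018, 0.03], "turn": [0, 0, 0]}, {"travel": [-0.0008, -0.0018, 0.045], "turn": [0, 0, 0]}, {"travel": [-0.0008, -0.0018, 0.045], "turn": [0, 0, 0]}]'

```text
t: 24.65
position: [460.0, 10.9, 111.6]
eef_rot: [[0.913, -0.407, 0.003], [-0.407, -0.913, -0.0], [0.003, -0.001, -1.0]]
contact_force: [-0.3, -0.3, -0.3]
gripper_width: 29.5
grasp_force: 0.0
```

carry_out --motion '[{"travel": [0, 0, 0], "turn": [0, 0, 0]}, {"travel": [0, 0, 0], "turn": [0, 0, 0]}, {"travel": [0, 0, 0], "turn": [0, 0, 0]}, {"travel": [0, 0, 0], "turn": [0, 0, 0]}, {"travel": [0, 0, 0], "turn": [0, 0, 0]}, {"travel": [0, 0, 0], "turn": [0, 0, 0]}]' --jaw 0.0

```text
t: 25.25
position: [459.2, 10.9, 109.5]
eef_rot: [[0.913, -0.407, -0.0], [-0.407, -0.913, -0.0], [-0.0, 0.0, -1.0]]
contact_force: [-0.2, -0.4, 0.1]
gripper_width: 0.4
grasp_force: 0.0
```

carry_out --motion '[{"travel": [0, 0, -0.004], "turn": [0, 0, 0]}, {"travel": [0, 0, -0.008], "turn": [0, 0, 0]}, {"travel": [0, 0, -0.0105], "turn": [0, 0, 0]}, {"travel": [0, 0, -0.0125], "turn": [0, 0, 0]}, {"travel": [0, 0, -0.0135], "turn": [0, 0, 0]}, {"travel": [0, 0, -0.0135], "turn": [0, 0, 0]}, {"travel": [0, 0, -0.0135], "turn": [0, 0, 0]}]'

```text
t: 25.95
position: [459.3, 10.8, 96.2]
eef_rot: [[0.913, -0.407, 0.0], [-0.407, -0.913, -0.0], [0.0, 0.0, -1.0]]
contact_force: [-0.1, -0.1, 0.4]
gripper_width: 0.7
grasp_force: 0.0
```

carry_out --motion '[{"travel": [0, 0, -0.001], "turn": [0, 0, 0]}, {"travel": [0, 0, -0.002], "turn": [0, 0, 0]}, {"travel": [0, 0, -0.003], "turn": [0, 0, 0]}, {"travel": [0, 0, -0.004], "turn": [0, 0, 0]}, {"travel": [0, 0, -0.004], "turn": [0, 0, 0]}]'

```text
t: 26.45
position: [459.2, 10.9, 92.0]
eef_rot: [[0.913, -0.407, -0.0], [-0.407, -0.913, -0.0], [-0.0, 0.0, -1.0]]
contact_force: [1.1, -1.0, 0.2]
gripper_width: 0.6
grasp_force: 0.0
```

carry_out --motion '[{"travel": [0, 0, -0.0005], "turn": [0, 0, 0]}, {"travel": [0, 0, -0.001], "turn": [0, 0, 0]}, {"travel": [0, 0, -0.0015], "turn": [0, 0, 0]}, {"travel": [0, 0, -0.0018], "turn": [0, 0, 0]}, {"travel": [0, 0, -0.0018], "turn": [0, 0, 0]}]'

```text
t: 26.95
position: [459.2, 10.9, 90.3]
eef_rot: [[0.913, -0.407, -0.0], [-0.407, -0.913, -0.0], [-0.0, 0.0, -1.0]]
contact_force: [-0.2, 0.2, -0.1]
gripper_width: 0.0
grasp_force: 0.0
```

The fingertips reached 76.3 mm over the knob without touching it, so the plunger is home. I'll retreat and take a last look.

carry_out --motion '[{"travel": [0, 0, 0.02], "turn": [0, 0, 0]}, {"travel": [0, 0, 0.06], "turn": [0, 0, 0]}, {"travel": [-0.01, 0, 0.09], "turn": [0, 0, 0]}, {"travel": [-0.025, 0, 0.11], "turn": [0, 0, 0]}, {"travel": [-0.025, 0, 0.11], "turn": [0, 0, 0]}, {"travel": [-0.025, 0, 0.11], "turn": [0, 0, 0]}]'

```text
t: 27.55
position: [434.5, 10.8, 200.3]
eef_rot: [[0.913, -0.407, 0.001], [-0.407, -0.913, -0.0], [0.001, -0.0, -1.0]]
contact_force: [0.5, 0.4, -0.2]
gripper_width: 0.5
grasp_force: 0.0
```

```bash
python3 - <<'E'
from h import *
import pickle
s=get_state();print(s["t"],s["position"])
c=camera_model("wrist");pickle.dump(c,open("w6.pkl","wb"))
a=grab_frame("wrist");np.save("w6.npy",a)
cv2.imwrite("pics/w6.png",cv2.cvtColor(cv2.resize(a,(800,600),interpolation=cv2.INTER_CUBIC),4))
print("knob home/riding px",[proj("",[459.2,10.9,z],c)*1.5625 for z in(76,82.5)])
E
```

```text
27.55 [434.46406516  10.81986221 200.33800775]
knob home/riding px [array([379.93750871, 267.98053997]), array([379.60366611, 270.08413873])]
```

View pics/w6.png

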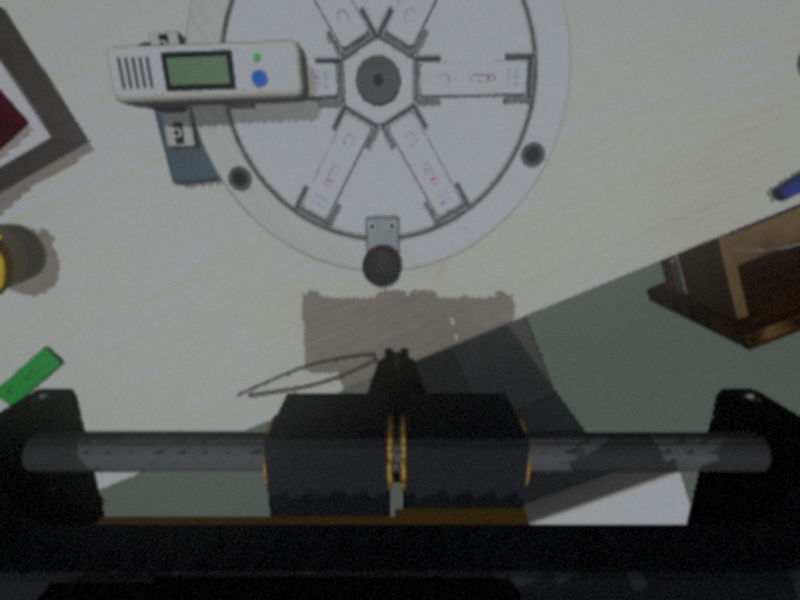

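The knob is at (382,266), matching the home prediction. The new cassette sits under the reading head near (325,80), and the other cassettes are in their pockets. I'm handing the job in.

```bash
python3 -c "
from workcell import *
print(close_job())"
```

```text
the job is handed in; nothing more can be done
None
```

I laid the cassette in the empty pocket and turned the table clockwise to the next index hole. The plunger dropped home with the table locked, and I handed the job in at about 28 s; no verdict was returned.

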